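Flip the soap dish over against the shelf edge

ROBOT

A 6-joint arm with a two-finger parallel gripper is mounted at the origin on the work surface. World frame = base frame: x ahead of the robot, y to its left, z up, the work surface at z = 0. Lengths are in m, angles in rad, forces in N, time in s.
With the tool pointing down it reaches from about 0.4 to 0.825 m from the base axis. Payload 7 kg.
Tool frame: the origin (TCP) lies on the centre line of the jaws, within the pads' length; the fingertips stand arm.finger_overhang ahead of it and the grasp point (between the pads) lies 5 mm behind it (arm.finger_overhang is the distance from the TCP to the fingertips, in m); z points along the fingers, y is the direction in which the jaws open and shut (so a half turn about z gives the same grasp; the last joint's range is limited). The gripper opens to 85 mm and grips with 20 to 120 N. Pads are 22 mm wide; open, the fingers measure 114 mm over their backs; the gripper's body (76 mm by 85 mm) begins 54 mm behind the grasp point. The pads swing forward as they close: fully open they stand 13 mm farther back than shut.
Start: joints at [1.537, 0.359, 0.012, 0, -1.224, -0.288], TCP at [0.213, 0.64, 0.215] pointing down, gripper open.
Joint ranges: [-3.07, 3.07], [-1.43, 2.12], [-1.02, 1.25], [-3.03, 1.67], [-3.05, -0], [-3.03, 3.03]. Speed limits (rad/s): [2.39, 2.39, 3.01, 3.14, 3.14, 3.14].

INTERFACE

Orientations are given as a 3x3 rotation matrix whose columns are the frame's x, y, z axes.
In Python, from bench import arm gives the robot as it stands.
- The arm moves only by the shell command python3 -m jog 'ROWS' [FORCE]. ROWS is JSON, a list of rows, each an object with "twist": the turn, a rotation vector about the tool's x, y, z in rad, a list of three; "dp": the shift along the tool's x, y, z in m, a list of three; "hand": the closure, from -1 (fully open) to 1 (shut). In form: [{"twist": [ax, ay, az], "dp": [x, y, z], "hand": hand}, ...]. A call has 1 to 20 rows; each row is the pose to reach, as a shift and turn from the pose commanded when the call began, along the tool's axes at that moment; what a row does not reach only later rows make up. A row lasts 1/10 s, in which the tool goes at most 50 mm and 8.59 degrees, less where a joint would pass 70% of its speed; a pose out of reach is approached as far as the arm can. A call with a gripper value outside its range is refused whole. The fingers move at their own pace and stop on an object; FORCE is the grip in N (left out, the last holds). Time passes only in rows, so rows that repeat a pose let the fingers close. It gives the time, the measured TCP pose, the force and the opening at its end, in the units of the state.
- arm.read_state(): the state, without advancing time (a new reading comes with each control period).
- arm.get_image(name): name is "scene" or "top" or "wrist"; returns the picture (400x640x3 uint8, red, green, blue); there is no depth.
- arm.calibration(name): a dict with "fx", "fy", "cx", "cy" (pixels), "k1" (the pictures are not rectified: a ray, as slopes to the right and down, at radius r is drawn at 1 + k1 r^2 times it, then the intrinsics apply), "rvec" (rotation vector, rad) and "tvec" (3), from world to camera coordinates, as OpenCV has them. Camera axes: x right, y down, z forward; pixel columns grow to the right and rows downward; lengths in m; the calibration is good to about 2 mm. A picture is of the moment at which its call begins: read the wrist's pose just before it. calibration takes no time and is no camera call; for the wrist camera it gives the pose at the moment of the call.
- arm.close_job(): hands the job in, once; it reports no verdict.
The state is a dict: "t": time; "qpos": joint angles; "joint_vel": joint speeds; "joint_efforts": joint torques, N m; "ee_pos": TCP position; "tool_rot": TCP orientation; "wrist_force": force on the tool from outside, world axes, zero at the start; "wrist_torque": the same for the moment, N m; "gripper_width": finger opening in m.
Only numpy, scipy, OpenCV 4.12 (cv2) and the standard library are available. Lean on these libraries where they do the work, as an engineer would, in place of code of your own. Each camera call takes 0.05 s, during which the arm holds its last target.

TASK

The blue soap dish lies upside down on the green counter. Without picking it up or pinching it, push it with your fingertips square against the front edge of the raised white shelf, then keep pushing and sweep upward so that it tips up on edge and flips over onto the shelf, and leave it lying flat there, ridges up. Leave the tumbler, the jar and the comb where they are.

Things in the scene. Friction and masses are not known exactly. Their poses are not given: they have to be found in the camera images.
- soap_dish: Blue plastic dish, 90 (its x) by 110 mm (its y), about 0.09 kg, loose, upside down: a smooth 5 mm slab (9 to 14 mm above the counter) on seven 9 mm high ridges along x; they reach its far (+x) edge but stop 10 mm short of its near edge, leaving a 9 mm gap there. Origin: centre, in the plane of the ridge feet. z points out of the smooth back (up at first, down once flipped), x roughly to the shelf.
- dish_far_edge (a point): Middle of the dish's +x edge (the 110 mm long edge that faces the shelf at the start), at half the slab's thickness: 45 mm from the dish's centre, 11.5 mm above the counter at the start. The dish pivots on this edge in the corner of counter and shelf.
- dish_near_edge (a point): Middle of the dish's -x edge (the 110 mm long edge that faces the robot at the start), at half the slab's thickness: 45 mm from the dish's centre, 11.5 mm above the counter at the start. Pressed against the shelf with about 10 N by a fingertip below the slab's underside (under 9 mm high), this edge follows the finger up by friction; steeper than about 30 degrees a light push (a few N) is enough.
- shelf: Fixed slab of white marble on the counter, 250 mm (its x) by 800 mm (its y), 16 mm high. Origin: middle of its lower front edge (z = 0). The front face, facing the robot, is the upright plane x = 0 of its frame; x points away from the robot into the slab, y runs along the edge. Yaw up to 0.15 rad.
- tumbler: Steel tumbler with three toothbrushes standing in it, 74 mm in diameter, 192 mm high with the brushes, loose, on the shelf at one side. Origin: centre of its underside. Bystander.
- jar: Empty open glass jar, 76 mm in diameter, 95 mm high, loose, on the shelf at the other side. Origin: centre of its underside. Bystander.
- comb: Pink plastic comb, 150 by 30 by 5 mm, loose, flat on the counter to the right of the dish as the robot sees it. Origin: centre of its underside; its x runs along its length. Bystander.
Not all that is in view belongs to the job. Of the things like the soap_dish, leave any that is yellow; of the rest the larger one is meant.

How it is judged:
By the outcome, as a careful person would: the job done as asked, in the order asked, and still so for the second after the job is handed in, with the robot touching nothing.
It also fails if it takes over 67 s, if anything falls off the work surface, if the arm or the gripper's body presses on something with over 40 N, if the wrist force passes 120 N, or if a joint passes its speed limit or range.

## Working session

There is one attempt and no reset: what is moved stays moved. The work goes in short steps, Python scripts to look and compute and a shell command to move; the robot and the scene stay as the last step left them, time stands still between calls to the robot, and variables do not carry over. Pictures are saved under pics/ and viewed, and the job is handed in when it is done.

```bash
mkdir -p pics; ls; python3 - <<'E'
from bench import arm
import cv2
s=arm.read_state();print(s, arm.finger_overhang)
for n in("scene","top"):
    im=arm.get_image(n);cv2.imwrite(f"pics/{n}0.png",im[:,:,::-1]);c=arm.calibration(n);print(n,c)
E
```

```text
pics
{'t': 0.0, 'qpos': array([ 1.53710696e+00,  3.59393085e-01,  1.10511670e-02, -3.86094962e-04,
       -1.22411361e+00, -2.88109491e-01]), 'joint_vel': array([ 0.00013928,  0.00130955, -0.00054015,  0.00149641, -0.00202211,
        0.00036474]), 'joint_efforts': array([ 8.30115205e-04, -5.83327889e+01,  2.93419397e+01,  6.93633646e+00,
       -5.94623474e-03, -8.44359462e-07]), 'ee_pos': array([0.21333165, 0.63984866, 0.21424988]), 'tool_rot': array([[ 9.48626454e-01, -3.16397969e-01, -4.18804250e-04],
       [-3.16398222e-01, -9.48625034e-01, -1.64600467e-03],
       [ 1.23504337e-04,  1.69395249e-03, -9.99998558e-01]]), 'wrist_force': array([-0.78507033,  0.51808379, -0.16514489]), 'wrist_torque': array([ 0.00381613, -0.04399332, -0.01038562]), 'gripper_width': 0.08576170305741791} 0.014
scene {'fx': 514.9031985999608, 'fy': 514.9031985999608, 'cx': 326.7504946081101, 'cy': 202.15147892728132, 'k1': -0.10350271660844662, 'rvec': array([ 1.78098065,  1.81425033, -0.70053327]), 'tvec': array([ 0.02114728, -0.42284941,  1.47703612])}
top {'fx': 452.1503382832501, 'fy': 452.1503382832501, 'cx': 317.68798065033394, 'cy': 195.978860710772, 'k1': 0.002600247589083973, 'rvec': array([ 2.18441877, -2.1436372 ,  0.10773006]), 'tvec': array([0.00496787, 0.58496976, 1.0708589 ])}
```

View pics/scene0.png

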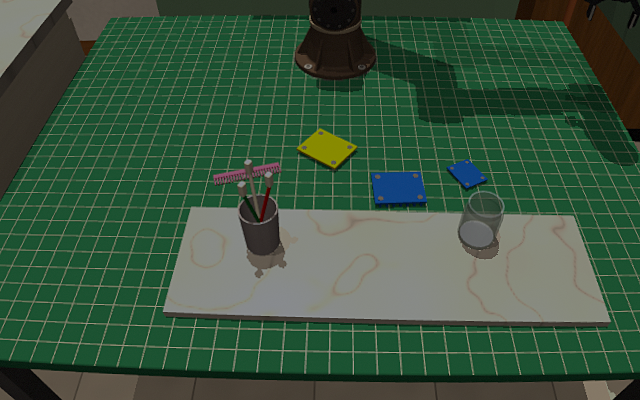

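View pics/top0.png

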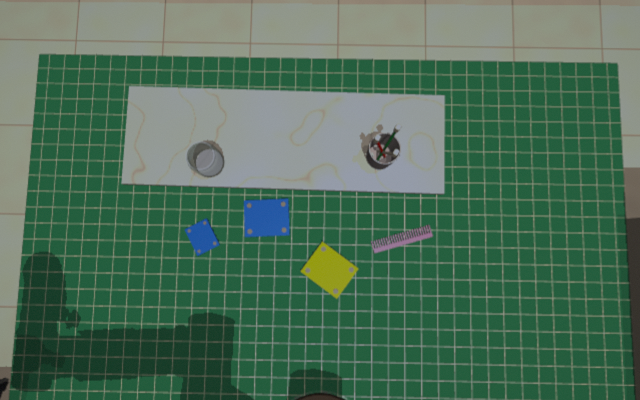

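The pictures show the large blue dish at about (267,217) in the top view, with the shelf's front edge about 15–20 px beyond it. The yellow dish is at (330,270), the small blue one at (202,237), the comb at (402,239), the jar at (206,159) and the tumbler at (382,150).

```bash
cat > h.py <<'E'
import numpy as np, cv2
from bench import arm
def ray(c,uv):
    K=np.array([[c['fx'],0,c['cx']],[0,c['fy'],c['cy']],[0,0,1]])
    p=cv2.undistortPoints(np.array(uv,float).reshape(-1,1,2),K,np.array([c['k1'],0,0,0,0.]))[:,0]
    R=cv2.Rodrigues(c['rvec'])[0]; d=np.c_[p,np.ones(len(p))]@R; o=-R.T@c['tvec']; return o,d
def onz(c,uv,z):
    o,d=ray(c,uv); return o+d*((z-o[2])/d[:,2])[:,None]
def blue(im):
    h=cv2.cvtColor(im,cv2.COLOR_RGB2HSV); m=cv2.inRange(h,(100,120,60),(130,255,255))
    m=cv2.morphologyEx(m,cv2.MORPH_CLOSE,np.ones((7,7)))
    cs=sorted(cv2.findContours(m,0,cv2.CHAIN_APPROX_NONE)[0],key=cv2.contourArea)[::-1]; return cs,h
E
python3 - <<'E'
from h import *
np.set_printoptions(precision=4,suppress=True)
for n in("top","scene"):
    im=cv2.imread(f"pics/{n}0.png")[:,:,::-1].copy(); c=arm.calibration(n); cs,h=blue(im)
    for k in cs[:2]:
        P=onz(c,k[:,0].astype(float),0.014)[:,:2]
        r=cv2.minAreaRect((P*1000).astype(np.float32)); print(n,cv2.contourArea(k),r, cv2.boxPoints(r).tolist())
    # shelf front edge: green->white along columns
    R=[]
    cols=range(140,440,10) if n=="top" else [*range(300,450,10),*range(520,570,10)]
    for u in cols:
        s=h[:,u,1].astype(int)
        rows=range(170,215) if n=="top" else range(195,235)
        g=[ (h[v,u,1]>110 and 35<h[v,u,0]<130) for v in range(400)]
        if n=="top":
            v=next(v for v in range(165,215) if g[v])-0.5
        else:
            v=[v for v in range(195,235) if g[v]]
            if not v: continue
            v=v[-1]+.5
        R.append((u,v))
    P=onz(c,R,0.016)[:,:2]
    L=cv2.fitLine(P.astype(np.float32),cv2.DIST_HUBER,0,.001,.001).ravel(); res=(P-L[2:])@[-L[1],L[0]]
    print(n,"line",L,res.round(4), "yaw",np.arctan2(-L[0]*np.sign(L[1]),abs(L[1])))
    # comb yellow
E
```

```text
top 1580.0 ((531.591064453125, 141.94161987304688), (91.2818603515625, 110.29644775390625), 3.464648962020874) [[482.7008056640625, 194.2308349609375], [489.3663330078125, 84.13599395751953], [580.4813232421875, 89.65240478515625], [573.8157958984375, 199.74725341796875]]
top 706.5 ((481.1028747558594, 298.6225280761719), (73.92750549316406, 60.94401931762695), 28.852617263793945) [[434.02313232421875, 307.4747009277344], [463.43218994140625, 254.09603881835938], [528.1826171875, 289.7703552246094], [498.7735595703125, 343.1490173339844]]Traceback (most recent call last):
  File "<stdin>", line 16, in <module>
StopIteration
```

```bash
python3 - <<'E'
from h import *
np.set_printoptions(precision=4,suppress=True)
for n in("top","scene"):
    im=cv2.imread(f"pics/{n}0.png")[:,:,::-1].copy(); c=arm.calibration(n); cs,h=blue(im)
    for k in cs[:2]:
        P=onz(c,k[:,0].astype(float),0.014)[:,:2]
        r=cv2.minAreaRect((P*1000).astype(np.float32)); print(n,cv2.contourArea(k),np.round(r[0],1),np.round(r[1],1),round(r[2],2))
    u=300; print([(v,*h[v,u]) for v in (range(180,198,1) if n=="top" else range(203,222))])
    w=((h[:,:,1]<60)&(h[:,:,2]>90)).astype(np.uint8)*255
    w=cv2.morphologyEx(w,cv2.MORPH_OPEN,np.ones((5,5)))
    w[:60 if n=="top" else 190]=0
    k=max(cv2.findContours(w,0,cv2.CHAIN_APPROX_NONE)[0],key=lambda k:cv2.contourArea(k)*(1 if cv2.boundingRect(k)[3]<150 else 0))
    print(cv2.boundingRect(k))
    p=k[:,0]
    R=[]
    for uu in (range(135,435,5) if n=="top" else list(range(290,370,5))+list(range(430,455,5))+list(range(510,570,5))):
        vs=p[p[:,0]==uu,1]; 
        if len(vs): R.append((uu,vs.max()+.5 if n=="top" else vs.min()-.5))
    P=onz(c,R,0.016)[:,:2]
    L=cv2.fitLine((P).astype(np.float32)*1000,cv2.DIST_HUBER,0,.01,.01).ravel(); d=L[:2]*np.sign(L[1]); res=(P*1000-L[2:])@[d[1],-d[0]]
    print(n,"line at dish y=142: x=",L[2]+(142-L[3])*d[0]/d[1],"yaw",np.arctan2(-d[0],d[1]),np.abs(res).mean(),res.round(1))
E
```

```text
top 1580.0 [531.6 141.9] [ 91.3 110.3] 3.46
top 706.5 [481.1 298.6] [73.9 60.9] 28.85
[(180, np.uint8(35), np.uint8(22), np.uint8(152)), (181, np.uint8(57), np.uint8(15), np.uint8(156)), (182, np.uint8(81), np.uint8(11), np.uint8(156)), (183, np.uint8(94), np.uint8(13), np.uint8(157)), (184, np.uint8(94), np.uint8(13), np.uint8(157)), (185, np.uint8(90), np.uint8(13), np.uint8(156)), (186, np.uint8(98), np.uint8(13), np.uint8(157)), (187, np.uint8(97), np.uint8(15), np.uint8(158)), (188, np.uint8(99), np.uint8(12), np.uint8(145)), (189, np.uint8(79), np.uint8(19), np.uint8(109)), (190, np.uint8(71), np.uint8(110), np.uint8(88)), (191, np.uint8(73), np.uint8(160), np.uint8(94)), (192, np.uint8(74), np.uint8(159), np.uint8(96)), (193, np.uint8(73), np.uint8(160), np.uint8(94)), (194, np.uint8(72), np.uint8(133), np.uint8(98)), (195, np.uint8(64), np.uint8(56), np.uint8(122)), (196, np.uint8(64), np.uint8(57), np.uint8(120)), (197, np.uint8(72), np.uint8(137), np.uint8(97))]
(122, 86, 323, 108)
top line at dish y=142: x= 602.7572 yaw -0.013298109 0.6469450417094149 [-0.5 -0.1  0.3  0.6 
[... 878 characters left out ...]
 np.uint8(48), np.uint8(9), np.uint8(139)), (214, np.uint8(53), np.uint8(7), np.uint8(138)), (215, np.uint8(53), np.uint8(7), np.uint8(139)), (216, np.uint8(53), np.uint8(7), np.uint8(139)), (217, np.uint8(53), np.uint8(7), np.uint8(138)), (218, np.uint8(45), np.uint8(7), np.uint8(138)), (219, np.uint8(42), np.uint8(9), np.uint8(138)), (220, np.uint8(48), np.uint8(9), np.uint8(139)), (221, np.uint8(48), np.uint8(9), np.uint8(138))]
(164, 207, 445, 115)
scene line at dish y=142: x= 605.11896 yaw -0.015488819 0.6354187128856275 [ 1.   0.7  0.3  0.  -0.3 -0.7 -1.   1.4  1.1  0.8  0.4  0.1 -0.2 -0.6
 -0.9 -1.2  0.  -0.3 -0.6 -0.9 -1.3  0.4  0.1 -0.2 -0.6 -0.9  1.6  1.3
  0.9  0.6  0.3 -0.  -0.3]
```

Measured: dish centre about (0.533, 0.1425) with yaw +0.06, size 91×110 mm, which matches. The shelf front is at x≈0.604 with yaw −0.014. Next I work out the approach.

```bash
cat >> h.py <<'E'
from scipy.spatial.transform import Rotation as Ro
np.set_printoptions(precision=4,suppress=True)
YAW=-0.014
def Rt(tilt):  # tips lean toward +x by tilt
    z=np.array([0,0,-1.]); x=np.array([np.cos(YAW),np.sin(YAW),0]); y=np.cross(z,x)
    return np.c_[x,y,z]@Ro.from_euler('y',tilt).as_matrix()
def go(p,tilt):
    s=arm.read_state(); R=s['tool_rot']; 
    print("dp",R.T@(np.array(p)-s['ee_pos']),"twist",Ro.from_matrix(R.T@Rt(tilt)).as_rotvec())
E
python3 - <<'E'
from h import *
R=Rt(.25);print(R); go([0.44,0.1437,0.12],0.25)
E
```

```text
[[ 0.9688 -0.014   0.2474]
 [-0.0136 -0.9999 -0.0035]
 [ 0.2474  0.     -0.9689]]
dp [0.3719 0.3989 0.095 ] twist [ 0.0399  0.2481 -0.3061]
```

```bash
python3 -m jog '[{"twist":[0.04,0.248,-0.306],"dp":[0.372,0.399,0.095],"hand":-0.4},{"twist":[0.04,0.248,-0.306],"dp":[0.372,0.399,0.095],"hand":-0.4},{"twist":[0.04,0.248,-0.306],"dp":[0.372,0.399,0.095],"hand":-0.4},{"twist":[0.04,0.248,-0.306],"dp":[0.372,0.399,0.095],"hand":-0.4},{"twist":[0.04,0.248,-0.306],"dp":[0.372,0.399,0.095],"hand":-0.4},{"twist":[0.04,0.248,-0.306],"dp":[0.372,0.399,0.095],"hand":-0.4},{"twist":[0.04,0.248,-0.306],"dp":[0.372,0.399,0.095],"hand":-0.4},{"twist":[0.04,0.248,-0.306],"dp":[0.372,0.399,0.095],"hand":-0.4},{"twist":[0.04,0.248,-0.306],"dp":[0.372,0.399,0.095],"hand":-0.4},{"twist":[0.04,0.248,-0.306],"dp":[0.372,0.399,0.095],"hand":-0.4},{"twist":[0.04,0.248,-0.306],"dp":[0.372,0.399,0.095],"hand":-0.4},{"twist":[0.04,0.248,-0.306],"dp":[0.372,0.399,0.095],"hand":-0.4},{"twist":[0.04,0.248,-0.306],"dp":[0.372,0.399,0.095],"hand":-0.4},{"twist":[0.04,0.248,-0.306],"dp":[0.372,0.399,0.095],"hand":-0.4},{"twist":[0.04,0.248,-0.306],"dp":[0.372,0.399,0.095],"hand":-0.4},{"twist":[0.04,0.248,-0.306],"dp":[0.372,0.399,0.095],"hand":-0.4}]' 40
python3 - <<'E'
from h import *
s=arm.read_state();print(s['t'],s['ee_pos'],s['tool_rot'],s['wrist_force'],s['gripper_width'],s['qpos'])
go([0.44,0.1437,0.12],0.25)
for n in("scene","wrist"):
    im=arm.get_image(n);cv2.imwrite(f"pics/{n}1.png",im[:,:,::-1])
E
```

```text
t: 1.7
ee_pos: [0.44, 0.1455, 0.1204]
tool_rot: [[0.969, -0.012, 0.248], [-0.012, -1.0, -0.001], [0.248, -0.002, -0.969]]
wrist_force: [0.0, 0.8, -0.6]
gripper_width: 0.0598
1.7 [0.44   0.1455 0.1204] [[ 0.9687 -0.0116  0.2478]
 [-0.0117 -0.9999 -0.0012]
 [ 0.2478 -0.0018 -0.9688]] [ 0.0362  0.779  -0.6465] 0.059848196593655555 [ 0.9051 -0.0515 -0.8944  0.353  -0.6015  0.3744]
dp [-0.0001  0.0018  0.0004] twist [-0.0023 -0.0005  0.0019]
```

View pics/wrist1.png

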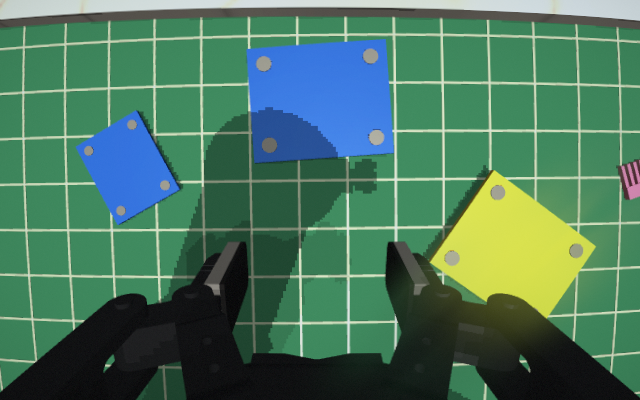

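View pics/scene1.png

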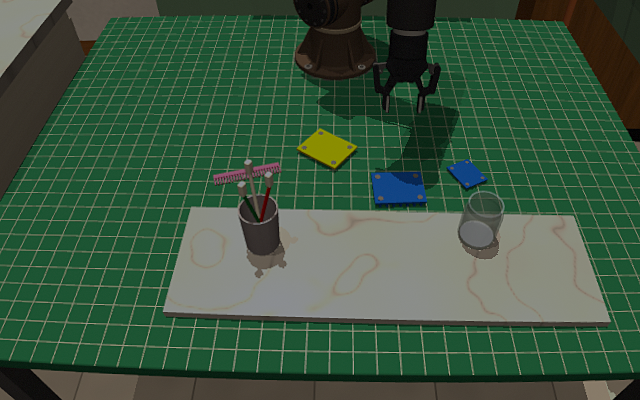

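```bash
python3 - <<'E'
from h import *
go([0.44,0.1437,0.03],0.1)
print(onz(arm.calibration("top"),[(301,270),(323,242),(336,297)],.014))
E
```

```text
dp [-0.0223  0.0017  0.0875] twist [-0.002  -0.1503  0.0017]
[[ 0.4048  0.0532  0.014 ]
 [ 0.4735  0.0009  0.014 ]
 [ 0.342  -0.0328  0.014 ]]
```

```bash
python3 -m jog '[{"twist":[-0.002,-0.15,0.002],"dp":[-0.022,0.002,0.045],"hand":-0.4},{"twist":[-0.002,-0.15,0.002],"dp":[-0.022,0.002,0.0875],"hand":-0.4},{"twist":[-0.002,-0.15,0.002],"dp":[-0.022,0.002,0.0875],"hand":-0.4},{"twist":[-0.002,-0.15,0.002],"dp":[-0.022,0.002,0.0875],"hand":-0.4},{"twist":[-0.002,-0.15,0.002],"dp":[-0.022,0.002,0.0875],"hand":-0.4}]'
python3 - <<'E'
from h import *
go([0.44,0.1437,0.0],0.1);s=arm.read_state();print(s['ee_pos'],s['qpos'],s['wrist_force'])
for n in("wrist",):
    im=arm.get_image(n);cv2.imwrite(f"pics/{n}2.png",im[:,:,::-1])
E
```

```text
t: 2.3
ee_pos: [0.4408, 0.1428, 0.0313]
tool_rot: [[0.995, -0.015, 0.102], [-0.015, -1.0, -0.001], [0.102, -0.001, -0.995]]
wrist_force: [-1.0, 1.2, 0.9]
gripper_width: 0.0598
dp [-0.004  -0.0008  0.0311] twist [-0.0007 -0.002  -0.0012]
[0.4408 0.1428 0.0313] [ 0.8042  0.1738 -0.8194  0.1513 -0.5121  0.6219] [-1.0158  1.2127  0.8813]
```

View pics/wrist2.png

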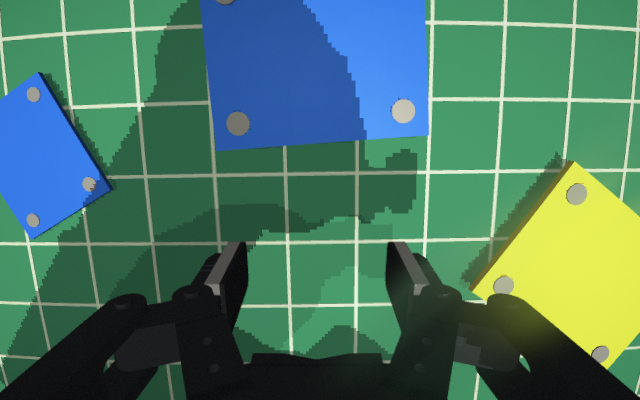

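```bash
python3 -m jog '[{"twist":[0,0,0],"dp":[0,0,0.006],"hand":-0.4},{"twist":[0,0,0],"dp":[-0.001,0,0.012],"hand":-0.4},{"twist":[0,0,0],"dp":[-0.001,0,0.014],"hand":-0.4},{"twist":[0,0,0],"dp":[-0.001,0,0.014],"hand":-0.4}]'
python3 -m jog '[{"twist":[0,0,0],"dp":[0,0,0.002],"hand":-0.4},{"twist":[0,0,0],"dp":[0,0,0.003],"hand":-0.4},{"twist":[0,0,0],"dp":[0,0,0.003],"hand":-0.4}]'
```

```text
t: 2.75
ee_pos: [0.4407, 0.1421, 0.0159]
tool_rot: [[0.995, -0.016, 0.1], [-0.016, -1.0, -0.002], [0.1, 0.0, -0.995]]
wrist_force: [-0.1, -0.1, 0.4]
gripper_width: 0.0598
t: 3.05
ee_pos: [0.4412, 0.1422, 0.0128]
tool_rot: [[0.995, -0.016, 0.1], [-0.016, -1.0, -0.002], [0.1, 0.0, -0.995]]
wrist_force: [-1.0, 0.0, 0.0]
gripper_width: 0.0602
```

```bash
python3 -m jog '[{"twist":[0,0,0],"dp":[0,0,0.001],"hand":-0.4},{"twist":[0,0,0],"dp":[0,0,0.002],"hand":-0.4},{"twist":[0,0,0],"dp":[0,0,0.002],"hand":-0.4}]'
python3 - <<'E'
from h import *
im=arm.get_image("wrist");cv2.imwrite(f"pics/w3.png",im[:,:,::-1])
im=arm.get_image("scene");cv2.imwrite(f"pics/s3.png",cv2.resize(im[40:240,280:520,::-1],None,fx=3,fy=3))
E
```

```text
t: 3.35
ee_pos: [0.4414, 0.1422, 0.0108]
tool_rot: [[0.995, -0.016, 0.1], [-0.016, -1.0, -0.002], [0.1, 0.0, -0.995]]
wrist_force: [0.3, -0.7, 0.7]
gripper_width: 0.06
```

View pics/s3.png

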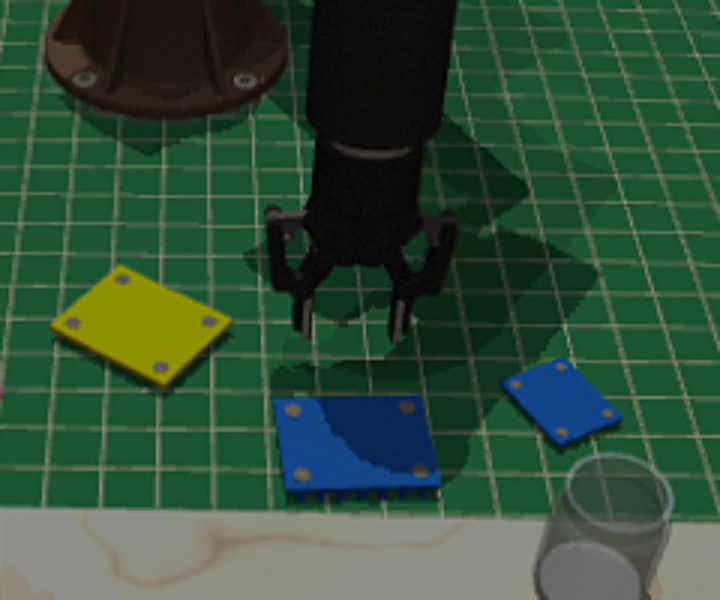

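The fingertips are still clear of the counter, so I keep feeling downward.

```bash
python3 -m jog '[{"twist":[0,0,0],"dp":[0,0,0.001],"hand":-0.4},{"twist":[0,0,0],"dp":[0,0,0.002],"hand":-0.4},{"twist":[0,0,0],"dp":[0,0,0.002],"hand":-0.4}]'
python3 -m jog '[{"twist":[0,0,0],"dp":[0,0,0.001],"hand":-0.4},{"twist":[0,0,0],"dp":[0,0,0.001],"hand":-0.4}]'
```

```text
t: 3.75
ee_pos: [0.4416, 0.1422, 0.0088]
tool_rot: [[0.995, -0.016, 0.1], [-0.016, -1.0, -0.002], [0.1, 0.0, -0.995]]
wrist_force: [-0.1, -0.2, -0.6]
gripper_width: 0.0601
t: 3.95
ee_pos: [0.4417, 0.1422, 0.0079]
tool_rot: [[0.995, -0.016, 0.1], [-0.016, -1.0, -0.002], [0.1, 0.0, -0.995]]
wrist_force: [0.1, -0.2, -0.4]
gripper_width: 0.0596
```

```bash
python3 -m jog '[{"twist":[0,0,0],"dp":[0,0,0.001],"hand":-0.4},{"twist":[0,0,0],"dp":[0,0,0.001],"hand":-0.4}]'
```

```text
t: 4.15
ee_pos: [0.4418, 0.1422, 0.0069]
tool_rot: [[0.995, -0.016, 0.1], [-0.016, -1.0, -0.002], [0.1, 0.0, -0.995]]
wrist_force: [-0.4, 0.3, -0.1]
gripper_width: 0.0598
```

```bash
python3 -m jog '[{"twist":[0,0,0],"dp":[0,0,0.001],"hand":-0.4},{"twist":[0,0,0],"dp":[0,0,0.001],"hand":-0.4}]'
python3 -m jog '[{"twist":[0,0,0],"dp":[0,0,0.001],"hand":-0.4},{"twist":[0,0,0],"dp":[0,0,0.001],"hand":-0.4}]'
python3 - <<'E'
from h import *
im=arm.get_image("wrist");cv2.imwrite(f"pics/w4.png",im[:,:,::-1])
E
```

```text
t: 4.35
ee_pos: [0.4419, 0.1422, 0.0059]
tool_rot: [[0.995, -0.016, 0.1], [-0.016, -1.0, -0.002], [0.1, 0.0, -0.995]]
wrist_force: [0.3, -0.0, 0.5]
gripper_width: 0.0597
t: 4.55
ee_pos: [0.442, 0.1422, 0.0049]
tool_rot: [[0.995, -0.016, 0.1], [-0.016, -1.0, -0.002], [0.1, 0.0, -0.995]]
wrist_force: [0.8, -0.4, -0.1]
gripper_width: 0.0597
```

View pics/w4.png

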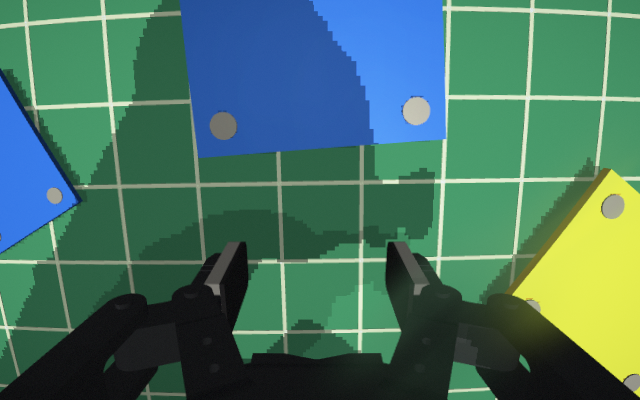

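```bash
python3 -m jog '[{"twist":[0,0,0],"dp":[0,0,0.0005],"hand":-0.4},{"twist":[0,0,0],"dp":[0,0,0.001],"hand":-0.4}]'
python3 -m jog '[{"twist":[0,0,0],"dp":[0,0,0.0005],"hand":-0.4},{"twist":[0,0,0],"dp":[0,0,0.0005],"hand":-0.4}]'
```

```text
t: 4.8
ee_pos: [0.4421, 0.1423, 0.004]
tool_rot: [[0.995, -0.016, 0.1], [-0.016, -1.0, -0.002], [0.1, 0.0, -0.995]]
wrist_force: [0.4, -0.3, -0.1]
gripper_width: 0.0597
t: 5.0
ee_pos: [0.4421, 0.1422, 0.0034]
tool_rot: [[0.995, -0.016, 0.1], [-0.016, -1.0, -0.002], [0.1, 0.0, -0.995]]
wrist_force: [0.1, -0.7, 0.6]
gripper_width: 0.0596
```

```bash
python3 -m jog '[{"twist":[0,0,0],"dp":[0,0,0.0005],"hand":-0.4},{"twist":[0,0,0],"dp":[0,0,0.0005],"hand":-0.4}]'
```

```text
t: 5.2
ee_pos: [0.4422, 0.1422, 0.003]
tool_rot: [[0.995, -0.016, 0.1], [-0.016, -1.0, -0.002], [0.1, 0.0, -0.995]]
wrist_force: [-0.4, 0.4, 0.3]
gripper_width: 0.0597
```

```bash
python3 -m jog '[{"twist":[0,0,0],"dp":[0,0,0.0005],"hand":-0.4},{"twist":[0,0,0],"dp":[0,0,0.0005],"hand":-0.4}]'
```

```text
t: 5.4
ee_pos: [0.4423, 0.1423, 0.0025]
tool_rot: [[0.995, -0.016, 0.1], [-0.016, -1.0, -0.002], [0.1, 0.0, -0.995]]
wrist_force: [0.8, -0.1, 0.7]
gripper_width: 0.0595
```

```bash
python3 - <<'E'
from h import *
s=arm.read_state();c=arm.calibration("wrist");im=arm.get_image("wrist");cv2.imwrite("pics/w5.png",cv2.resize(im[200:330,180:460,::-1],None,fx=2.8,fy=2.8))
o,d=ray(c,[(245,243),(388,243)])
R=s['tool_rot'];o=(R.T@(o-s['ee_pos']));d=d@R
print(o,d); 
k=s['gripper_width']/(d[0]-d[1])[1]
print(o+d*abs(k))
E
```

```text
[ 0.0709 -0.0002 -0.1585] [[-0.417  -0.2032  0.9202]
 [-0.4173  0.2031  0.9203]]
[[ 0.0098 -0.0299 -0.0237]
 [ 0.0098  0.0296 -0.0237]]
```

View pics/w5.png

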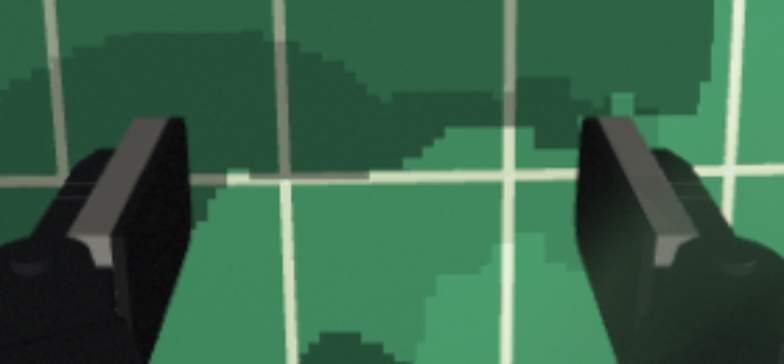

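```bash
python3 - <<'E'
from h import *
s=arm.read_state();c=arm.calibration("wrist");R=s['tool_rot'];print(-cv2.Rodrigues(c['rvec'])[0].T@c['tvec'])
o,d=ray(c,[(248,286),(244,242),(390,242)])
for z in(-.03,-.0237,-.015,0,.014):
  ot=R.T@(o-s['ee_pos']);dt=d@R
  print(z,(ot+dt*((z-ot[2])/dt[:,2])[:,None]).round(4).tolist())
print("dish near corners",onz(c,[(200,157),(446,138)],.014)) # from w4 pose (~2.5 mm higher)
im=arm.get_image("scene");cv2.imwrite("pics/s5.png",cv2.resize(im[80:190,340:460,::-1],None,fx=5,fy=5,interpolation=cv2.INTER_CUBIC))
im=arm.get_image("top");cv2.imwrite("pics/t5.png",cv2.resize(im[180:300,200:330,::-1],None,fx=5,fy=5,interpolation=cv2.INTER_CUBIC))
E
```

```text
[0.497  0.1415 0.1672]
-0.03 [[-0.0067, -0.0285, -0.03], [0.0131, -0.0289, -0.03], [0.0131, 0.0289, -0.03]]
-0.0237 [[-0.0105, -0.0299, -0.0237], [0.0103, -0.0303, -0.0237], [0.0103, 0.0304, -0.0237]]
-0.015 [[-0.0158, -0.0318, -0.015], [0.0064, -0.0323, -0.015], [0.0063, 0.0323, -0.015]]
0 [[-0.0248, -0.0351, 0.0], [-0.0004, -0.0357, 0.0], [-0.0004, 0.0357, 0.0]]
0.014 [[-0.0333, -0.0382, 0.014], [-0.0067, -0.0388, 0.014], [-0.0067, 0.0389, 0.014]]
dish near corners [[0.4852 0.1926 0.014 ]
 [0.4917 0.0855 0.014 ]]
```

View pics/s5.png

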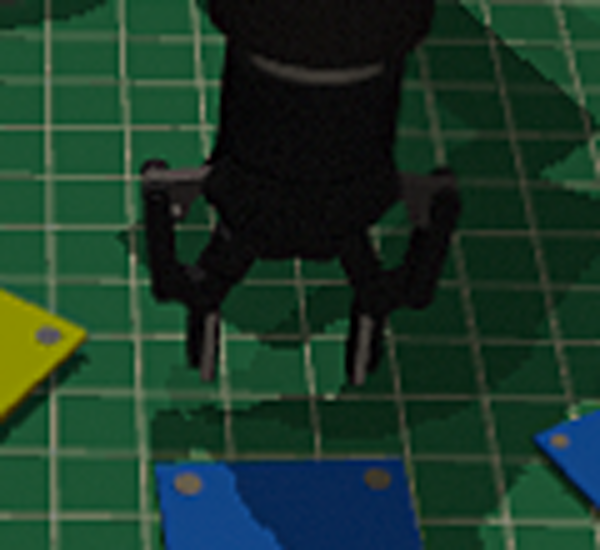

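View pics/t5.png

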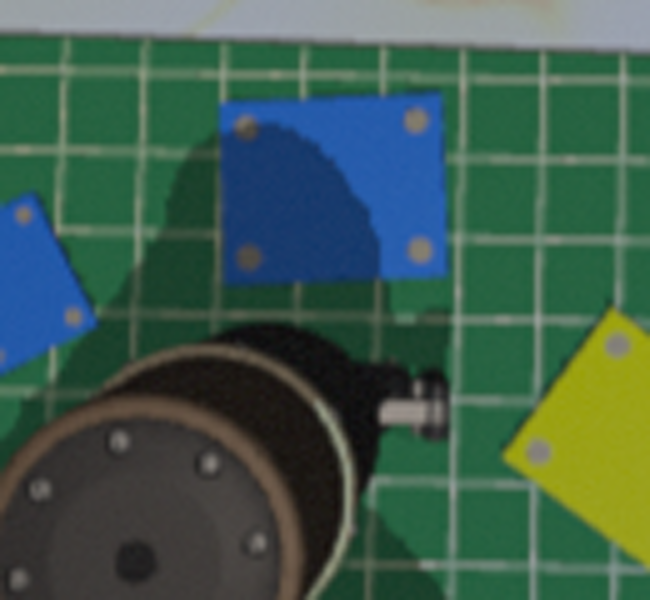

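```bash
python3 - <<'E'
from h import *
c=arm.calibration("scene")
for z in (0,.01,.02,.027,.035): print(z,onz(c,[(381.8,155.8),(412,156.2)],z))
E
```

```text
0 [[0.4225 0.1151 0.    ]
 [0.4224 0.1853 0.    ]]
0.01 [[0.4333 0.1138 0.01  ]
 [0.4332 0.1831 0.01  ]]
0.02 [[0.4441 0.1125 0.02  ]
 [0.4441 0.181  0.02  ]]
0.027 [[0.4516 0.1115 0.027 ]
 [0.4516 0.1795 0.027 ]]
0.035 [[0.4603 0.1105 0.035 ]
 [0.4603 0.1777 0.035 ]]
```

Triangulating the scene and wrist views puts the fingertips at z≈0.026 (front corner), about 24 mm behind the TCP at this opening. That explains why there is no contact yet. I can go another 20 mm or so lower, carefully at the end.

```bash
python3 -m jog '[{"twist":[0,0,0],"dp":[-0.0005,0,0.006],"hand":-0.4},{"twist":[0,0,0],"dp":[-0.001,0,0.012],"hand":-0.4},{"twist":[0,0,0],"dp":[-0.0015,0,0.016],"hand":-0.4},{"twist":[0,0,0],"dp":[-0.0015,0,0.016],"hand":-0.4}]'
python3 -m jog '[{"twist":[0,0,0],"dp":[0,0,0.001],"hand":-0.4},{"twist":[0,0,0],"dp":[0,0,0.0015],"hand":-0.4},{"twist":[0,0,0],"dp":[0,0,0.0015],"hand":-0.4}]'
```

```text
t: 5.95
ee_pos: [0.4418, 0.1416, -0.0145]
tool_rot: [[0.995, -0.016, 0.099], [-0.016, -1.0, -0.003], [0.099, 0.002, -0.995]]
wrist_force: [-0.5, -0.0, -0.1]
gripper_width: 0.06
t: 6.25
ee_pos: [0.4426, 0.1423, -0.015]
tool_rot: [[0.995, -0.016, 0.1], [-0.016, -1.0, -0.002], [0.1, -0.0, -0.995]]
wrist_force: [-0.0, -1.2, 0.9]
gripper_width: 0.0596
```

```bash
python3 -m jog '[{"twist":[0,0,0],"dp":[0,0,0.001],"hand":-0.4},{"twist":[0,0,0],"dp":[0,0,0.001],"hand":-0.4}]'
```

```text
t: 6.45
ee_pos: [0.4427, 0.1423, -0.016]
tool_rot: [[0.995, -0.016, 0.1], [-0.016, -1.0, -0.002], [0.1, -0.0, -0.995]]
wrist_force: [-0.3, -0.7, 0.6]
gripper_width: 0.0596
```

```bash
python3 -m jog '[{"twist":[0,0,0],"dp":[0,0,0.001],"hand":-0.4},{"twist":[0,0,0],"dp":[0,0,0.001],"hand":-0.4}]'
```

```text
t: 6.65
ee_pos: [0.4427, 0.1422, -0.0171]
tool_rot: [[0.995, -0.016, 0.1], [-0.016, -1.0, -0.002], [0.1, 0.0, -0.995]]
wrist_force: [0.7, 0.9, 0.1]
gripper_width: 0.0604
```

```bash
python3 -m jog '[{"twist":[0,0,0],"dp":[0,0,0.001],"hand":-0.4},{"twist":[0,0,0],"dp":[0,0,0.001],"hand":-0.4}]'
```

```text
t: 6.85
ee_pos: [0.4428, 0.1422, -0.0181]
tool_rot: [[0.995, -0.016, 0.1], [-0.016, -1.0, -0.002], [0.1, 0.0, -0.995]]
wrist_force: [-0.4, 1.0, -0.0]
gripper_width: 0.0599
```

```bash
python3 -m jog '[{"twist":[0,0,0],"dp":[0,0,0.0005],"hand":-0.4},{"twist":[0,0,0],"dp":[0,0,0.001],"hand":-0.4}]'
python3 - <<'E'
from h import *
s=arm.read_state();c=arm.calibration("wrist");im=arm.get_image("wrist");cv2.imwrite("pics/w6.png",im[:,:,::-1])
E
```

```text
t: 7.05
ee_pos: [0.443, 0.1423, -0.019]
tool_rot: [[0.995, -0.016, 0.1], [-0.016, -1.0, -0.002], [0.1, 0.0, -0.995]]
wrist_force: [-0.6, 0.4, 0.1]
gripper_width: 0.0597
```

View pics/w6.png

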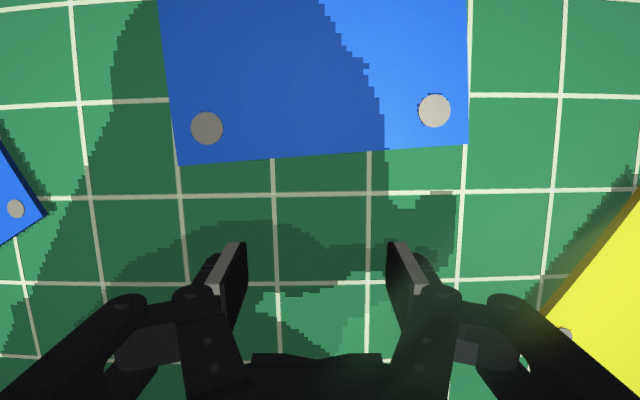

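```bash
python3 -m jog '[{"twist":[0,0,0],"dp":[0,0,0.0005],"hand":-0.4},{"twist":[0,0,0],"dp":[0,0,0.001],"hand":-0.4}]'
```

```text
t: 7.3
ee_pos: [0.4431, 0.1422, -0.0201]
tool_rot: [[0.995, -0.016, 0.1], [-0.016, -1.0, -0.002], [0.1, 0.0, -0.995]]
wrist_force: [-0.9, 0.8, -0.8]
gripper_width: 0.0602
```

```bash
python3 -m jog '[{"twist":[0,0,0],"dp":[0,0,0.0005],"hand":-0.4},{"twist":[0,0,0],"dp":[0,0,0.0005],"hand":-0.4}]'
```

```text
t: 7.5
ee_pos: [0.4431, 0.1423, -0.0203]
tool_rot: [[0.995, -0.016, 0.1], [-0.016, -1.0, -0.002], [0.1, 0.0, -0.995]]
wrist_force: [-2.0, -0.2, 4.7]
gripper_width: 0.0596
```

```bash
python3 -m jog '[{"twist":[0,0,0],"dp":[0,0,0.0005],"hand":-0.4},{"twist":[0,0,0],"dp":[0,0,0.0005],"hand":-0.4}]'
```

```text
t: 7.7
ee_pos: [0.4432, 0.1423, -0.0205]
tool_rot: [[0.995, -0.016, 0.1], [-0.016, -1.0, -0.002], [0.1, 0.0, -0.995]]
wrist_force: [-5.6, -0.1, 11.9]
gripper_width: 0.0596
```

The counter contact is at TCP z≈−0.0202. I raise about 2 mm and push forward.

```bash
python3 -m jog '[{"twist":[0,0,0],"dp":[0.0003,0,-0.0025],"hand":-0.4},{"twist":[0,0,0],"dp":[0.010,0,-0.0015],"hand":-0.4},{"twist":[0,0,0],"dp":[0.020,0,-0.0005],"hand":-0.4},{"twist":[0,0,0],"dp":[0.025,0,0],"hand":-0.4},{"twist":[0,0,0],"dp":[0.030,0,0.0005],"hand":-0.4},{"twist":[0,0,0],"dp":[0.034,0,0.0009],"hand":-0.4},{"twist":[0,0,0],"dp":[0.038,0,0.0013],"hand":-0.4},{"twist":[0,0,0],"dp":[0.042,0,0.0017],"hand":-0.4},{"twist":[0,0,0],"dp":[0.046,0,0.0021],"hand":-0.4},{"twist":[0,0,0],"dp":[0.050,0,0.0025],"hand":-0.4},{"twist":[0,0,0],"dp":[0.050,0,0.0025],"hand":-0.4}]'
python3 - <<'E'
from h import *
im=arm.get_image("wrist");cv2.imwrite("pics/w7.png",im[:,:,::-1])
im=arm.get_image("top");cv2.imwrite("pics/t7.png",cv2.resize(im[170:290,200:330,::-1],None,fx=5,fy=5,interpolation=cv2.INTER_CUBIC))
E
```

```text
t: 8.8
ee_pos: [0.4937, 0.1416, -0.0185]
tool_rot: [[0.995, -0.016, 0.1], [-0.016, -1.0, -0.002], [0.1, -0.0, -0.995]]
wrist_force: [0.7, -1.1, 0.5]
gripper_width: 0.0596
```

View pics/w7.png

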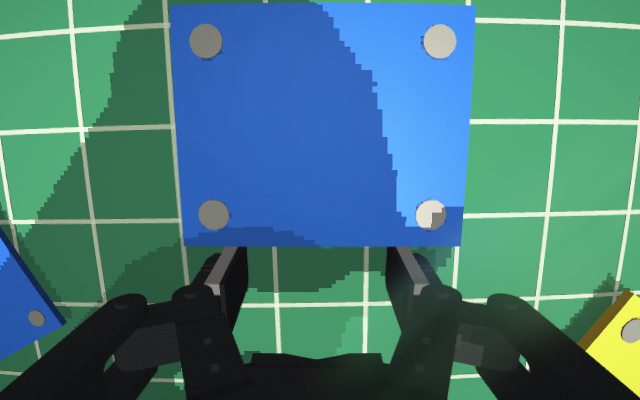

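View pics/t7.png

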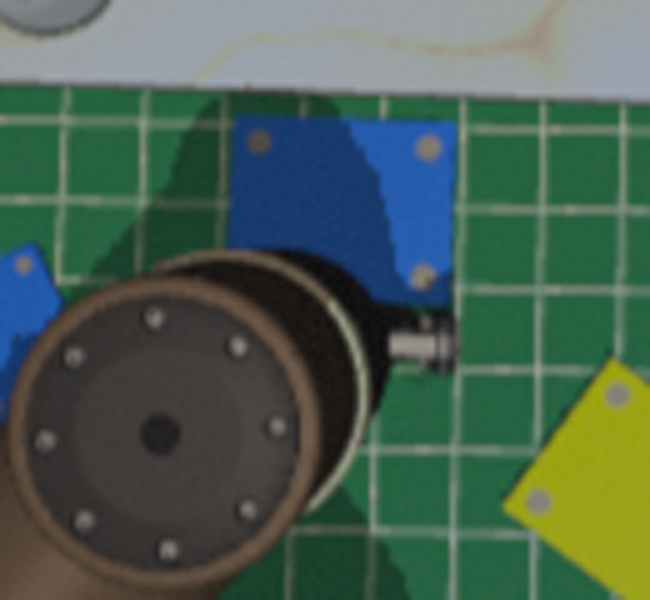

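Both fingertips are on the near edge and the dish is square, with about 10 mm left to the shelf.

```bash
python3 -m jog '[{"twist":[0,0,0],"dp":[0.003,0,0.0003],"hand":-0.4},{"twist":[0,0,0],"dp":[0.006,0,0.0006],"hand":-0.4},{"twist":[0,0,0],"dp":[0.008,0,0.0008],"hand":-0.4},{"twist":[0,0,0],"dp":[0.008,0,0.0008],"hand":-0.4}]'
python3 -m jog '[{"twist":[0,0,0],"dp":[0.001,0,0.0001],"hand":-0.4},{"twist":[0,0,0],"dp":[0.001,0,0.0001],"hand":-0.4}]'
```

```text
t: 9.3
ee_pos: [0.5016, 0.1414, -0.0185]
tool_rot: [[0.995, -0.016, 0.1], [-0.016, -1.0, -0.002], [0.1, -0.0, -0.995]]
wrist_force: [0.1, 0.7, -1.4]
gripper_width: 0.0598
t: 9.5
ee_pos: [0.5022, 0.1412, -0.0185]
tool_rot: [[0.995, -0.016, 0.1], [-0.016, -1.0, -0.002], [0.1, 0.0, -0.995]]
wrist_force: [0.0, 0.5, -0.3]
gripper_width: 0.0599
```

```bash
python3 -m jog '[{"twist":[0,0,0],"dp":[0.001,0,0.0001],"hand":-0.4},{"twist":[0,0,0],"dp":[0.001,0,0.0001],"hand":-0.4}]'
```

```text
t: 9.7
ee_pos: [0.5032, 0.1412, -0.0185]
tool_rot: [[0.995, -0.016, 0.1], [-0.016, -1.0, -0.002], [0.1, 0.0, -0.995]]
wrist_force: [0.1, -0.6, 0.5]
gripper_width: 0.0598
```

```bash
python3 -m jog '[{"twist":[0,0,0],"dp":[0.001,0,0.0001],"hand":-0.4},{"twist":[0,0,0],"dp":[0.001,0,0.0001],"hand":-0.4}]'
```

```text
t: 9.9
ee_pos: [0.5043, 0.1413, -0.0185]
tool_rot: [[0.995, -0.016, 0.1], [-0.016, -1.0, -0.002], [0.1, 0.0, -0.995]]
wrist_force: [0.3, -0.8, -0.2]
gripper_width: 0.0596
```

```bash
python3 -m jog '[{"twist":[0,0,0],"dp":[0.001,0,0.0001],"hand":-0.4},{"twist":[0,0,0],"dp":[0.001,0,0.0001],"hand":-0.4}]'
```

```text
t: 10.1
ee_pos: [0.5053, 0.1412, -0.0185]
tool_rot: [[0.995, -0.016, 0.1], [-0.016, -1.0, -0.002], [0.1, 0.0, -0.995]]
wrist_force: [0.3, 0.3, -0.3]
gripper_width: 0.0597
```

```bash
python3 -m jog '[{"twist":[0,0,0],"dp":[0.001,0,0.0001],"hand":-0.4},{"twist":[0,0,0],"dp":[0.001,0,0.0001],"hand":-0.4}]'
```

```text
t: 10.3
ee_pos: [0.5063, 0.1412, -0.0185]
tool_rot: [[0.995, -0.016, 0.1], [-0.016, -1.0, -0.002], [0.1, 0.0, -0.995]]
wrist_force: [-0.5, -0.5, -0.3]
gripper_width: 0.0602
```

```bash
python3 -m jog '[{"twist":[0,0,0],"dp":[0.001,0,0.0001],"hand":-0.4},{"twist":[0,0,0],"dp":[0.001,0,0.0001],"hand":-0.4}]'
```

```text
t: 10.5
ee_pos: [0.5073, 0.1412, -0.0185]
tool_rot: [[0.995, -0.016, 0.1], [-0.016, -1.0, -0.002], [0.1, 0.0, -0.995]]
wrist_force: [-0.8, -0.8, 0.9]
gripper_width: 0.0595
```

```bash
python3 -m jog '[{"twist":[0,0,0],"dp":[0.001,0,0.0001],"hand":-0.4},{"twist":[0,0,0],"dp":[0.001,0,0.0001],"hand":-0.4}]'
python3 - <<'E'
from h import *
im=arm.get_image("wrist");cv2.imwrite("pics/w8.png",im[:,:,::-1])
im=arm.get_image("top");cv2.imwrite("pics/t8.png",cv2.resize(im[170:290,200:330,::-1],None,fx=5,fy=5,interpolation=cv2.INTER_CUBIC))
E
```

```text
t: 10.7
ee_pos: [0.5076, 0.1408, -0.0187]
tool_rot: [[0.995, -0.016, 0.099], [-0.016, -1.0, -0.002], [0.099, 0.001, -0.995]]
wrist_force: [-3.8, 0.3, 2.5]
gripper_width: 0.0597
```

View pics/w8.png

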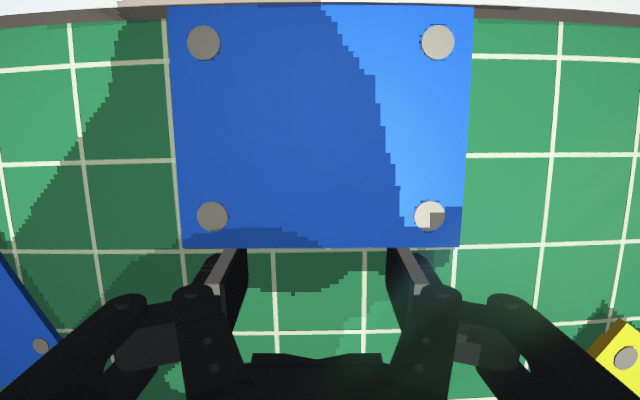

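View pics/t8.png

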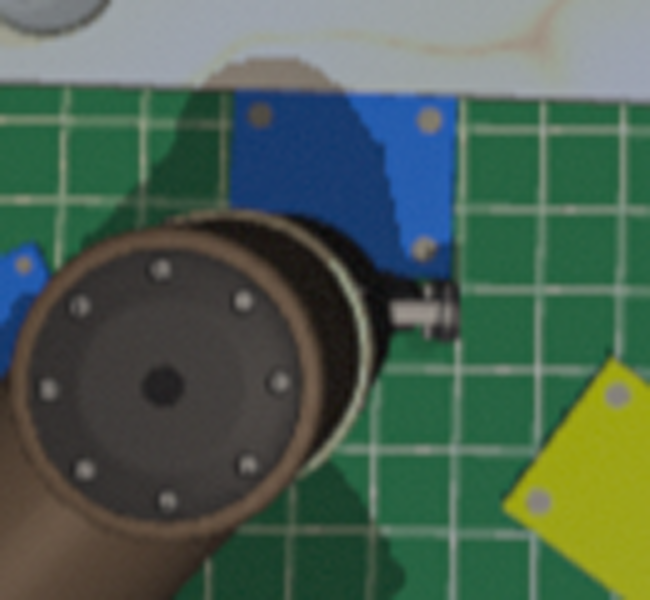

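The dish is square against the shelf and contact has begun (−3.8 N). I press to about 10 N and start the upward sweep.

```bash
python3 -m jog '[{"twist":[0,0,0],"dp":[0.0008,0,0.0001],"hand":-0.4},{"twist":[0,0,0],"dp":[0.0008,0,0.0001],"hand":-0.4}]'
```

```text
t: 11.0
ee_pos: [0.5078, 0.1406, -0.0189]
tool_rot: [[0.995, -0.017, 0.098], [-0.016, -1.0, -0.003], [0.098, 0.001, -0.995]]
wrist_force: [-9.5, 3.0, 3.1]
gripper_width: 0.06
```

```bash
python3 -m jog '[{"twist":[0,0,0],"dp":[0.0006,0,-0.0015],"hand":-0.4},{"twist":[0,0,0],"dp":[0.0008,0,-0.003],"hand":-0.4},{"twist":[0,0,0],"dp":[0.001,0,-0.005],"hand":-0.4},{"twist":[0,0,0],"dp":[0.0013,0,-0.007],"hand":-0.4},{"twist":[0,0,0],"dp":[0.0013,0,-0.007],"hand":-0.4}]'
python3 - <<'E'
from h import *
im=arm.get_image("wrist");cv2.imwrite("pics/w9.png",im[:,:,::-1])
E
```

```text
t: 11.5
ee_pos: [0.5078, 0.1404, -0.0121]
tool_rot: [[0.995, -0.017, 0.097], [-0.016, -1.0, -0.003], [0.097, 0.002, -0.995]]
wrist_force: [-9.4, 4.3, -0.7]
gripper_width: 0.0598
```

View pics/w9.png

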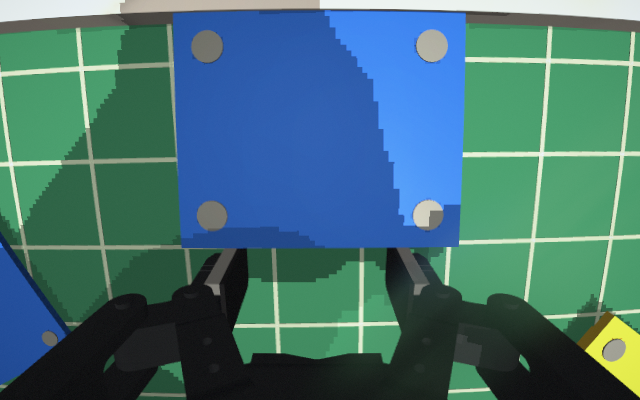

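The near edge keeps its apparent width at the fingertips while the far edge shrinks (306→292 px), so the dish is being lifted. I continue along the arc.

```bash
python3 -m jog '[{"twist":[0,0,0],"dp":[0.0004,0,-0.003],"hand":-0.4},{"twist":[0,0,0],"dp":[0.001,0,-0.006],"hand":-0.4},{"twist":[0,0,0],"dp":[0.0016,0,-0.009],"hand":-0.4},{"twist":[0,0,0],"dp":[0.0024,0,-0.012],"hand":-0.4},{"twist":[0,0,0],"dp":[0.0033,0,-0.0147],"hand":-0.4},{"twist":[0,0,0],"dp":[0.0033,0,-0.0147],"hand":-0.4}]'
python3 - <<'E'
from h import *
im=arm.get_image("wrist");cv2.imwrite("pics/w10.png",im[:,:,::-1])
im=arm.get_image("scene");cv2.imwrite("pics/s10.png",cv2.resize(im[80:240,340:500,::-1],None,fx=3.5,fy=3.5,interpolation=cv2.INTER_CUBIC))
E
```

```text
t: 12.15
ee_pos: [0.5096, 0.1403, 0.003]
tool_rot: [[0.995, -0.017, 0.097], [-0.017, -1.0, -0.003], [0.097, 0.002, -0.995]]
wrist_force: [-10.2, 2.7, 0.6]
gripper_width: 0.0599
```

View pics/w10.png

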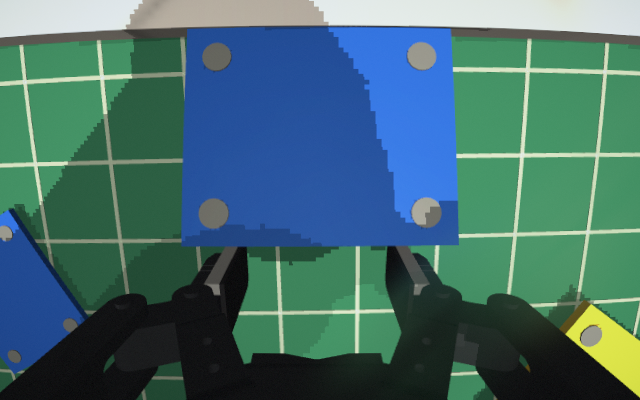

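View pics/s10.png

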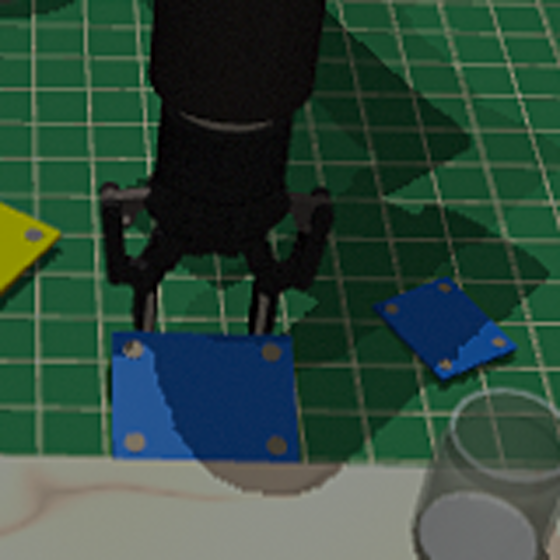

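```bash
python3 -m jog '[{"twist":[0,0,0],"dp":[0.0006,0,-0.002],"hand":-0.4},{"twist":[0,0,0],"dp":[0.0013,0,-0.004],"hand":-0.4},{"twist":[0,0,0],"dp":[0.0021,0,-0.006],"hand":-0.4},{"twist":[0,0,0],"dp":[0.0029,0,-0.008],"hand":-0.4},{"twist":[0,0,0],"dp":[0.0038,0,-0.010],"hand":-0.4},{"twist":[0,0,0],"dp":[0.0048,0,-0.012],"hand":-0.4},{"twist":[0,0,0],"dp":[0.0069,0,-0.0159],"hand":-0.4},{"twist":[0,0,0],"dp":[0.0084,0,-0.0184],"hand":-0.4},{"twist":[0,0,0],"dp":[0.0101,0,-0.0209],"hand":-0.4},{"twist":[0,0,0],"dp":[0.0101,0,-0.0209],"hand":-0.4}]'
python3 - <<'E'
from h import *
im=arm.get_image("wrist");cv2.imwrite("pics/w11.png",im[:,:,::-1])
im=arm.get_image("scene");cv2.imwrite("pics/s11.png",cv2.resize(im[80:240,340:500,::-1],None,fx=3.5,fy=3.5,interpolation=cv2.INTER_CUBIC))
E
```

```text
t: 13.25
ee_pos: [0.5182, 0.1402, 0.0252]
tool_rot: [[0.995, -0.017, 0.098], [-0.017, -1.0, -0.003], [0.098, 0.001, -0.995]]
wrist_force: [-7.3, 0.4, 3.2]
gripper_width: 0.0598
```

View pics/w11.png

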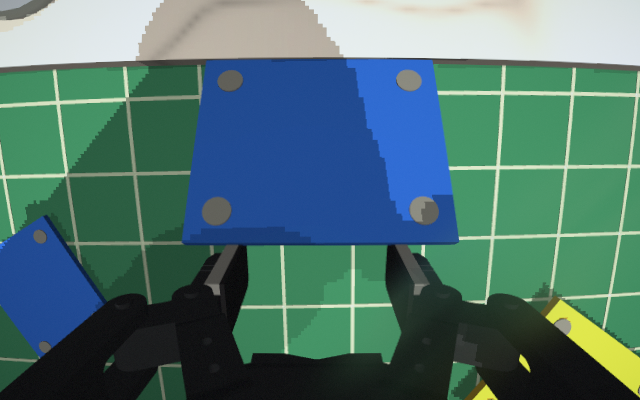

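View pics/s11.png

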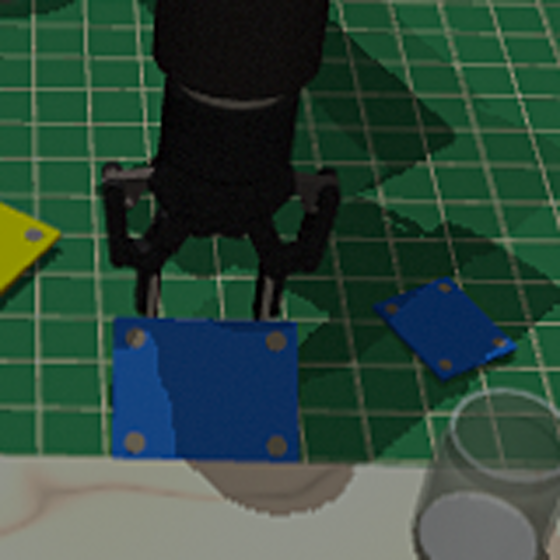

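About 30° now. I continue along the arc with a lighter push, up to about 60°.

```bash
python3 -m jog '[{"twist":[0,0,0],"dp":[0.002,0,-0.0028],"hand":-0.4},{"twist":[0,0,0],"dp":[0.0041,0,-0.0055],"hand":-0.4},{"twist":[0,0,0],"dp":[0.0065,0,-0.008],"hand":-0.4},{"twist":[0,0,0],"dp":[0.009,0,-0.0105],"hand":-0.4},{"twist":[0,0,0],"dp":[0.0117,0,-0.0128],"hand":-0.4},{"twist":[0,0,0],"dp":[0.0144,0,-0.015],"hand":-0.4},{"twist":[0,0,0],"dp":[0.0173,0,-0.017],"hand":-0.4},{"twist":[0,0,0],"dp":[0.0203,0,-0.0189],"hand":-0.4},{"twist":[0,0,0],"dp":[0.0235,0,-0.0206],"hand":-0.4},{"twist":[0,0,0],"dp":[0.0267,0,-0.0222],"hand":-0.4},{"twist":[0,0,0],"dp":[0.03,0,-0.0236],"hand":-0.4},{"twist":[0,0,0],"dp":[0.0334,0,-0.0249],"hand":-0.4},{"twist":[0,0,0],"dp":[0.0334,0,-0.0249],"hand":-0.4}]'
python3 - <<'E'
from h import *
im=arm.get_image("wrist");cv2.imwrite("pics/w12.png",im[:,:,::-1])
im=arm.get_image("scene");cv2.imwrite("pics/s12.png",cv2.resize(im[80:240,340:500,::-1],None,fx=3.5,fy=3.5,interpolation=cv2.INTER_CUBIC))
E
```

```text
t: 14.65
ee_pos: [0.5508, 0.1406, 0.0537]
tool_rot: [[0.995, -0.016, 0.101], [-0.016, -1.0, -0.002], [0.101, -0.0, -0.995]]
wrist_force: [0.2, -0.8, 0.4]
gripper_width: 0.0597
```

View pics/w12.png

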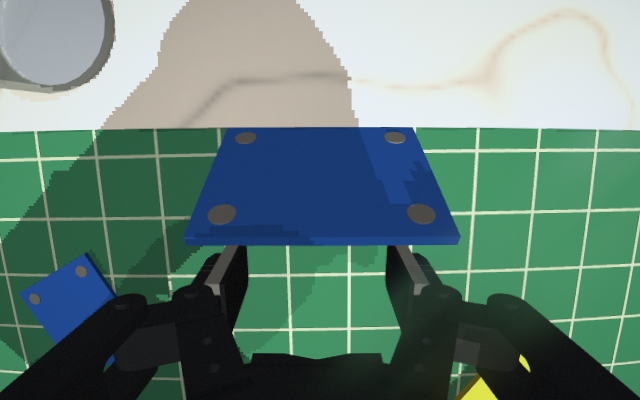

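View pics/s12.png

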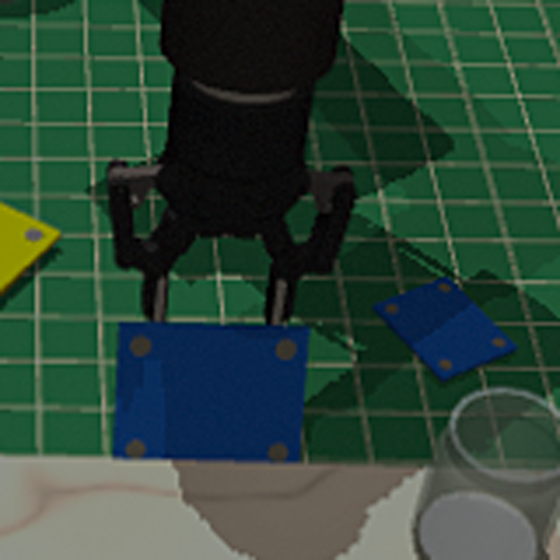

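About 58° and the force is near zero. On to near vertical.

```bash
python3 -m jog '[{"twist":[0,0,0],"dp":[0.0035,0,-0.001],"hand":-0.4},{"twist":[0,0,0],"dp":[0.007,0,-0.0019],"hand":-0.4},{"twist":[0,0,0],"dp":[0.0103,0,-0.0028],"hand":-0.4},{"twist":[0,0,0],"dp":[0.0139,0,-0.0034],"hand":-0.4},{"twist":[0,0,0],"dp":[0.0175,0,-0.0038],"hand":-0.4},{"twist":[0,0,0],"dp":[0.0215,0,-0.0039],"hand":-0.4},{"twist":[0,0,0],"dp":[0.0255,0,-0.0041],"hand":-0.4},{"twist":[0,0,0],"dp":[0.0291,0,-0.0041],"hand":-0.4},{"twist":[0,0,0],"dp":[0.033,0,-0.0037],"hand":-0.4},{"twist":[0,0,0],"dp":[0.037,0,-0.0033],"hand":-0.4},{"twist":[0,0,0],"dp":[0.037,0,-0.0033],"hand":-0.4}]'
python3 - <<'E'
from h import *
im=arm.get_image("wrist");cv2.imwrite("pics/w13.png",im[:,:,::-1])
im=arm.get_image("scene");cv2.imwrite("pics/s13.png",cv2.resize(im[80:240,340:500,::-1],None,fx=3.5,fy=3.5,interpolation=cv2.INTER_CUBIC))
E
```

```text
t: 15.85
ee_pos: [0.5871, 0.1399, 0.0604]
tool_rot: [[0.995, -0.016, 0.1], [-0.016, -1.0, -0.002], [0.1, 0.0, -0.995]]
wrist_force: [-0.7, -0.1, 0.7]
gripper_width: 0.0598
```

View pics/w13.png

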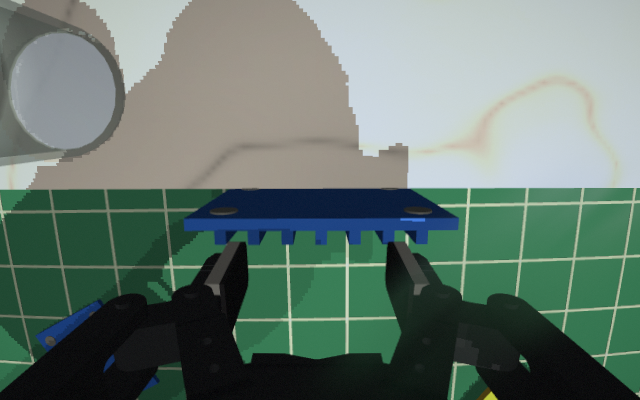

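View pics/s13.png

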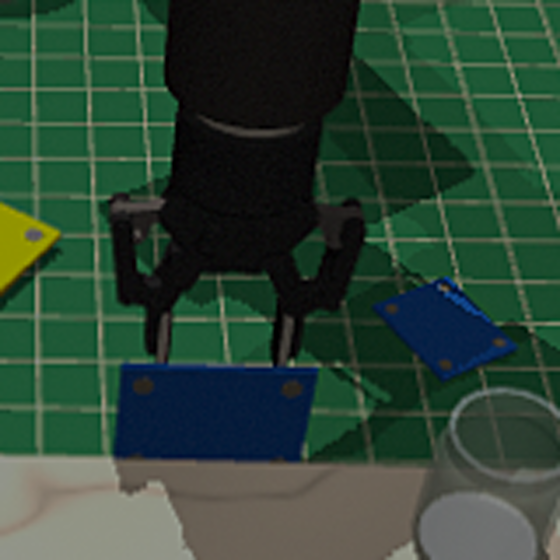

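```bash
python3 -m jog '[{"twist":[0,0,0],"dp":[0.003,0,0.0003],"hand":-0.4},{"twist":[0,0,0],"dp":[0.006,0,0.0006],"hand":-0.4},{"twist":[0,0,0],"dp":[0.009,0,0.0009],"hand":-0.4},{"twist":[0,0,0],"dp":[0.012,0,0.0012],"hand":-0.4},{"twist":[0,0,0],"dp":[0.015,0,0.0015],"hand":-0.4},{"twist":[0,0,0],"dp":[0.018,0,0.0018],"hand":-0.4},{"twist":[0,0,0],"dp":[0.021,0,0.0021],"hand":-0.4},{"twist":[0,0,0],"dp":[0.021,0,0.0021],"hand":-0.4}]'
python3 - <<'E'
from h import *
im=arm.get_image("wrist");cv2.imwrite("pics/w14.png",im[:,:,::-1])
im=arm.get_image("scene");cv2.imwrite("pics/s14.png",cv2.resize(im[80:240,340:500,::-1],None,fx=3.5,fy=3.5,interpolation=cv2.INTER_CUBIC))
E
```

```text
t: 16.75
ee_pos: [0.6081, 0.1396, 0.0604]
tool_rot: [[0.995, -0.016, 0.1], [-0.016, -1.0, -0.002], [0.1, 0.0, -0.995]]
wrist_force: [-0.6, -0.3, -0.4]
gripper_width: 0.0595
```

View pics/w14.png

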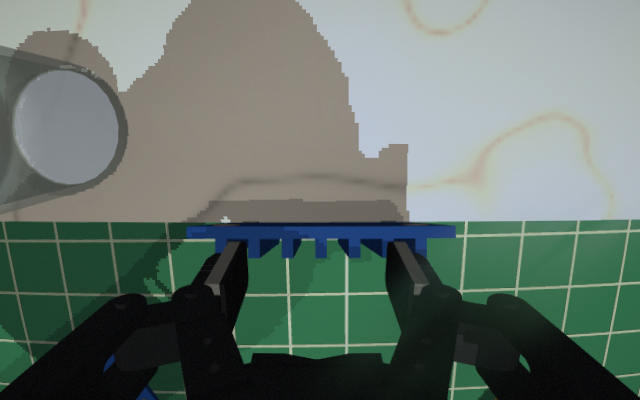

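View pics/s14.png

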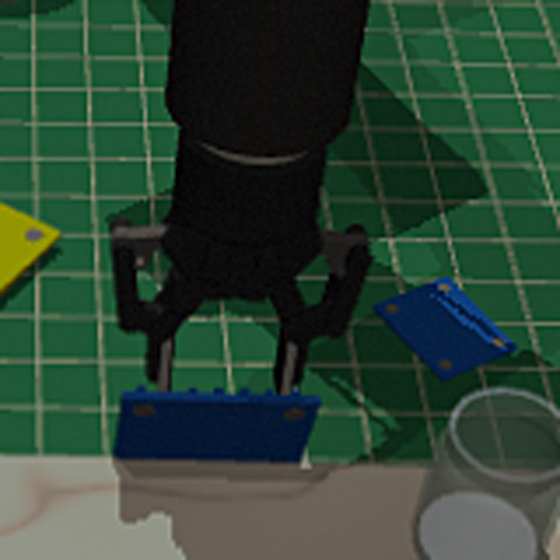

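```bash
python3 -m jog '[{"twist":[0,0,0],"dp":[0.003,0,0.0003],"hand":-0.4},{"twist":[0,0,0],"dp":[0.006,0,0.0006],"hand":-0.4},{"twist":[0,0,0],"dp":[0.009,0,0.0009],"hand":-0.4},{"twist":[0,0,0],"dp":[0.012,0,0.0012],"hand":-0.4},{"twist":[0,0,0],"dp":[0.015,0,0.0015],"hand":-0.4},{"twist":[0,0,0],"dp":[0.015,0,0.0015],"hand":-0.4}]'
python3 - <<'E'
from h import *
im=arm.get_image("wrist");cv2.imwrite("pics/w15.png",im[:,:,::-1])
im=arm.get_image("scene");cv2.imwrite("pics/s15.png",cv2.resize(im[80:240,340:500,::-1],None,fx=3.5,fy=3.5,interpolation=cv2.INTER_CUBIC))
E
```

```text
t: 17.45
ee_pos: [0.6232, 0.1393, 0.0604]
tool_rot: [[0.995, -0.016, 0.1], [-0.016, -1.0, -0.002], [0.1, 0.0, -0.995]]
wrist_force: [-0.1, -0.4, -0.2]
gripper_width: 0.0598
```

View pics/w15.png

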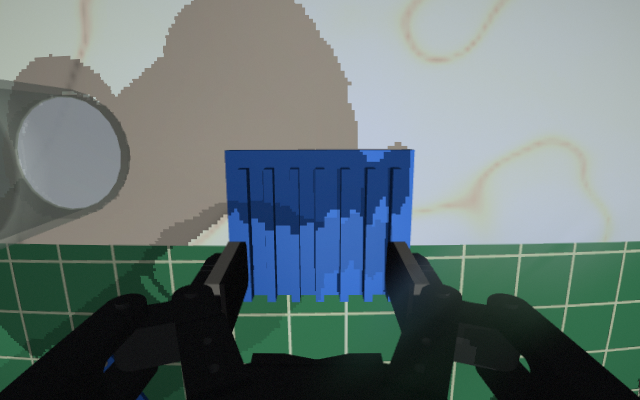

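View pics/s15.png

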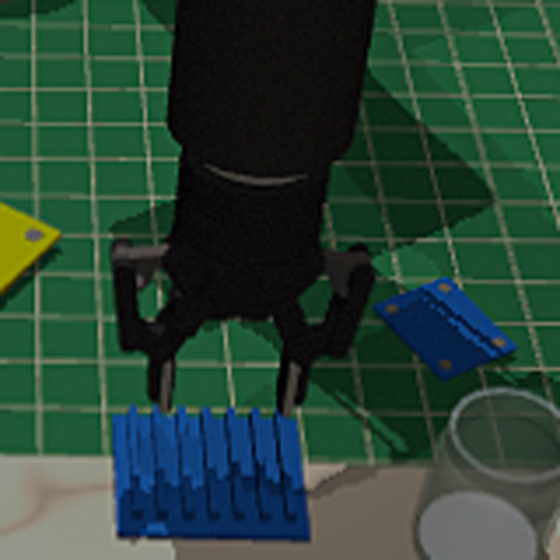

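The dish has flipped and lies ridges up, back down on the shelf, with part of it overhanging the front edge. I back off and check.

```bash
python3 -m jog '[{"twist":[0,0,0],"dp":[-0.02,0,-0.002],"hand":-0.4},{"twist":[0,0,0],"dp":[-0.05,0,-0.005],"hand":-0.4},{"twist":[0,0,0],"dp":[-0.0826,0,-0.0083],"hand":-0.4},{"twist":[0,0,0],"dp":[-0.0826,0,-0.0083],"hand":-0.4},{"twist":[0,0,0],"dp":[-0.0826,0,-0.0083],"hand":-0.4}]'
python3 - <<'E'
from h import *
s=arm.read_state();c=arm.calibration("wrist")
im=arm.get_image("wrist");cv2.imwrite("pics/w16.png",im[:,:,::-1])
cs,h=blue(im)
for k in cs[:2]: 
    print(cv2.contourArea(k),cv2.boundingRect(k)); P=onz(c,k[:,0].astype(float),.028)[:,:2]; print(cv2.minAreaRect((P*1000).astype(np.float32)))
im=arm.get_image("scene");cv2.imwrite("pics/s16.png",cv2.resize(im[80:280,320:520,::-1],None,fx=3,fy=3,interpolation=cv2.INTER_CUBIC))
E
```

```text
t: 18.05
ee_pos: [0.5395, 0.1409, 0.061]
tool_rot: [[0.995, -0.015, 0.101], [-0.015, -1.0, -0.001], [0.101, -0.0, -0.995]]
wrist_force: [0.2, -1.2, -0.1]
gripper_width: 0.0598
31059.0 (221, 0, 200, 163)
((618.237060546875, 137.96241760253906), (106.25299835205078, 86.51329803466797), 89.1448745727539)
5442.5 (24, 233, 109, 102)
((501.2504577636719, 290.3741455078125), (48.02326583862305, 57.33447265625), 28.476364135742188)
```

View pics/w16.png

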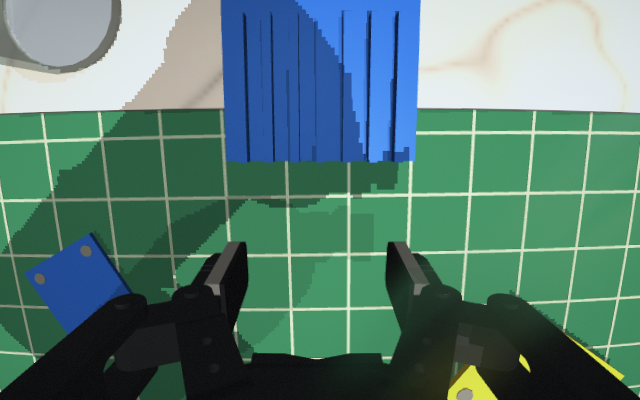

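View pics/s16.png

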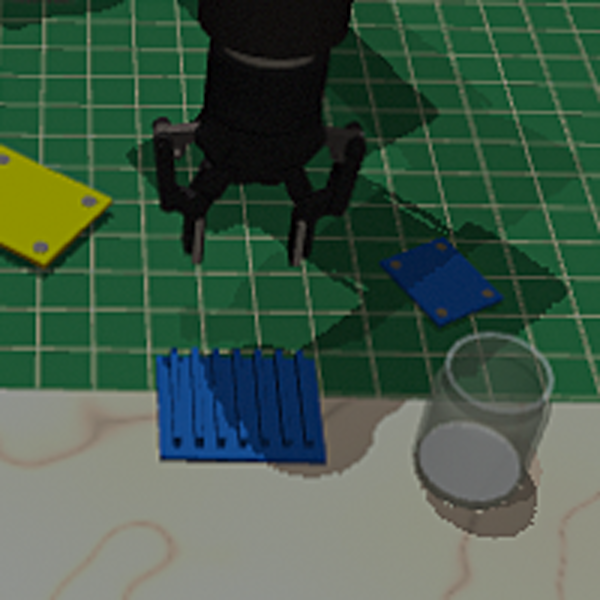

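It lies flat, with about 32 mm overhanging the edge. I lower behind it with tips above shelf height and push it fully onto the shelf.

```bash
python3 -m jog '[{"twist":[0,0,0],"dp":[-0.002,0,0.02],"hand":-0.4},{"twist":[0,0,0],"dp":[-0.004,0,0.04],"hand":-0.4},{"twist":[0,0,0],"dp":[-0.006,0,0.0595],"hand":-0.4},{"twist":[0,0,0],"dp":[-0.006,0,0.0595],"hand":-0.4},{"twist":[0,0,0],"dp":[-0.006,0,0.0595],"hand":-0.4}]'
python3 - <<'E'
from h import *
im=arm.get_image("wrist");cv2.imwrite("pics/w17.png",im[:,:,::-1])
E
```

```text
t: 18.65
ee_pos: [0.5402, 0.1405, 0.0005]
tool_rot: [[0.995, -0.017, 0.099], [-0.016, -1.0, -0.003], [0.099, 0.001, -0.995]]
wrist_force: [0.1, -0.2, -0.7]
gripper_width: 0.0599
```

View pics/w17.png

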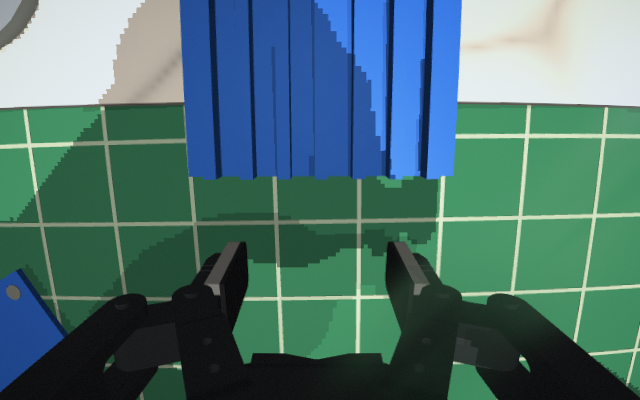

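```bash
python3 -m jog '[{"twist":[0,0,0],"dp":[0.010,0,0.001],"hand":-0.4},{"twist":[0,0,0],"dp":[0.018,0,0.0018],"hand":-0.4},{"twist":[0,0,0],"dp":[0.024,0,0.0024],"hand":-0.4},{"twist":[0,0,0],"dp":[0.028,0,0.0028],"hand":-0.4},{"twist":[0,0,0],"dp":[0.032,0,0.0032],"hand":-0.4},{"twist":[0,0,0],"dp":[0.036,0,0.0036],"hand":-0.4},{"twist":[0,0,0],"dp":[0.040,0,0.004],"hand":-0.4},{"twist":[0,0,0],"dp":[0.044,0,0.0044],"hand":-0.4},{"twist":[0,0,0],"dp":[0.048,0,0.0048],"hand":-0.4},{"twist":[0,0,0],"dp":[0.052,0,0.0052],"hand":-0.4},{"twist":[0,0,0],"dp":[0.056,0,0.0056],"hand":-0.4},{"twist":[0,0,0],"dp":[0.060,0,0.006],"hand":-0.4},{"twist":[0,0,0],"dp":[0.064,0,0.0064],"hand":-0.4},{"twist":[0,0,0],"dp":[0.068,0,0.0068],"hand":-0.4},{"twist":[0,0,0],"dp":[0.072,0,0.0072],"hand":-0.4},{"twist":[0,0,0],"dp":[0.074,0,0.0074],"hand":-0.4},{"twist":[0,0,0],"dp":[0.074,0,0.0074],"hand":-0.4}]'
python3 - <<'E'
from h import *
im=arm.get_image("wrist");cv2.imwrite("pics/w18.png",im[:,:,::-1])
E
```

```text
t: 20.4
ee_pos: [0.6145, 0.1395, 0.0007]
tool_rot: [[0.995, -0.016, 0.1], [-0.016, -1.0, -0.002], [0.1, 0.0, -0.995]]
wrist_force: [-0.8, -0.5, -0.4]
gripper_width: 0.0598
```

View pics/w18.png

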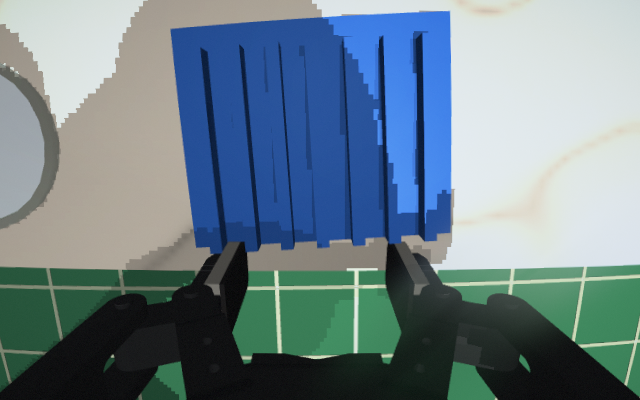

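It is now fully on the shelf, flat, ridges up, with slight yaw. I withdraw.

```bash
python3 -m jog '[{"twist":[0,0,0],"dp":[-0.01,0,-0.001],"hand":-0.4},{"twist":[0,0,0],"dp":[-0.04,0,-0.004],"hand":-0.4},{"twist":[0,0,0],"dp":[-0.08,0,-0.018],"hand":-0.4},{"twist":[0,0,0],"dp":[-0.10,0,-0.06],"hand":-0.4},{"twist":[0,0,0],"dp":[-0.12,0,-0.10],"hand":-0.4},{"twist":[0,0,0],"dp":[-0.12,0,-0.14],"hand":-0.4},{"twist":[0,0,0],"dp":[-0.12,0,-0.14],"hand":-0.4},{"twist":[0,0,0],"dp":[-0.12,0,-0.14],"hand":-0.4},{"twist":[0,0,0],"dp":[-0.12,0,-0.14],"hand":-0.4}]'
python3 - <<'E'
from h import *
for n in("scene","top"):
    im=arm.get_image(n);cv2.imwrite(f"pics/{n}_end.png",im[:,:,::-1])
    c=arm.calibration(n);cs,h=blue(im)
    P=onz(c,cs[0][:,0].astype(float),.023)[:,:2]; print(n,cv2.minAreaRect((P*1000).astype(np.float32)),(P.min(0),P.max(0)))
    a=cv2.imread(f"pics/{n}0.png")[:,:,::-1]
    def pink(i): h=cv2.cvtColor(i.copy(),cv2.COLOR_RGB2HSV); m=cv2.inRange(h,(145,50,80),(175,255,255)); return cv2.moments(m,True)
    for i in(a,im):
        m=pink(i); print("comb",m['m10']/m['m00'],m['m01']/m['m00'])
E
```

```text
t: 21.35
ee_pos: [0.4799, 0.1412, 0.1272]
tool_rot: [[0.995, -0.016, 0.099], [-0.016, -1.0, -0.002], [0.099, 0.001, -0.995]]
wrist_force: [-0.6, 0.3, -0.2]
gripper_width: 0.0596
scene ((666.2526245117188, 139.34327697753906), (98.00006103515625, 108.91024780273438), 2.1665267944335938) (array([0.6166, 0.0841]), array([0.7163, 0.1952]))
comb 245.75854214123007 172.36446469248293
comb 245.56064073226545 172.4187643020595
top ((664.5062866210938, 138.2124786376953), (88.29817199707031, 108.68852996826172), 2.038330316543579) (array([0.6196, 0.0826]), array([0.7092, 0.194 ]))
comb 405.494623655914 239.8100358422939
comb 405.32363636363635 239.96727272727273
```

View pics/scene_end.png

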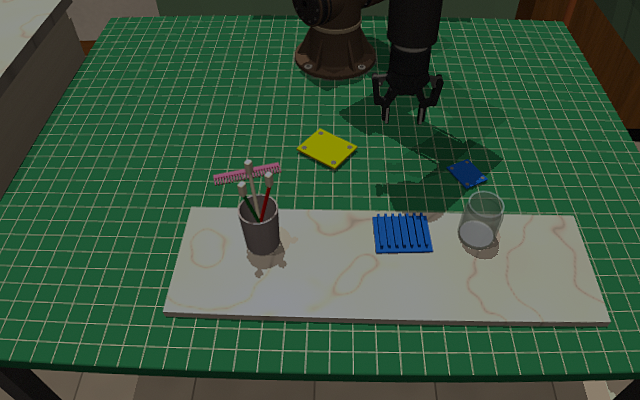

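View pics/top_end.png

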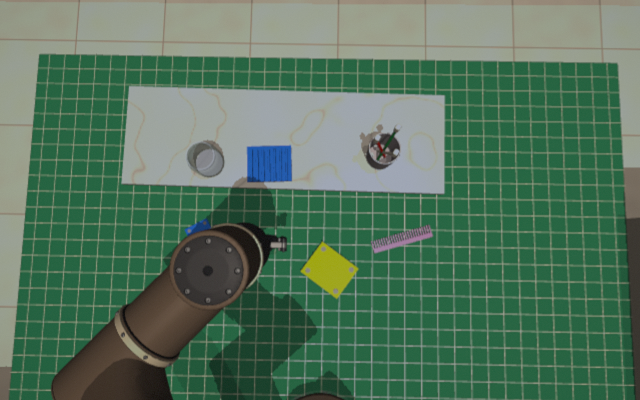

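The dish is at about (402,233) in the scene view, ridges up and wholly on the shelf. Its near edge is at x≈0.619, against a shelf front at about 0.606. The jar, tumbler, comb and other dishes look unmoved.

```bash
python3 -c "
from bench import arm
print(arm.close_job(), arm.read_state()['t'])"
```

```text
the job is handed in; nothing more can be done
the job is handed in; nothing more can be done
```

The blue soap dish is flipped and lying flat on the shelf, ridges up, and the job is handed in after about 21.4 s of robot time.

- **Flip:** I pushed the dish with both half-open fingertips until it was square against the shelf. I pressed with about 10 N and swept up along the arc until it tipped over onto its back. It was never picked up or pinched.
- **Extra push:** It landed with about 32 mm overhanging the shelf's front edge, so I pushed it further on with the fingertips.
- **Dish position:** The last pictures show it flat and wholly on the shelf, its near edge about 13 mm behind the front edge, with a slight yaw of about 2°. The top view measured it at 88×109 mm, as expected. The scene view gave 98×109 mm, because both ridges and slab were projected onto one height.
- **Bystanders:** The comb moved less than 0.3 px between the first and last pictures. The tumbler, jar, yellow dish and small blue dish look unmoved, though I judged those by eye. The arm partly hides the small blue dish in the last top view, but it is clear in the scene view.
- **Robot:** The wrist force was about zero with the arm clear, and no reading after a move went above about 14 N.
- **Disagreement:** I had taken the fingertips to stand ahead of the TCP, as the 14 mm finger overhang suggests. At the opening I used, two camera views and contact with the counter showed them about 23 mm behind it, so I worked from that.

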